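# Fit up a rebar stake in the tacking jig

### The job

Get the rebar stake ready to be tacked to its foot disc. It cannot be stood up straight from the bench, so first lay it in the blue sloping rest with its bright end down against the stop, let go and take it afresh at the new angle; then stand it in the two brass saddles of the leaning jig, bright end down on the steel disc, and let go. Last, squeeze the red lock tab against its fin and, holding it squeezed, slide the keeper all the way across the front of the stake, then release it so that it locks; leave the other things on the bench where they are.

Things in the scene. Friction and masses are not known exactly. Their poses are not given: they have to be found in the camera images.
- stake: The stake: straight brown ribbed rebar, 159 mm long, 11 mm thick (as if 11 x 11 mm square), 0.06 to 0.11 kg, loose, lying flat at any yaw. Origin under its middle; its axis runs along the body's y, 5.5 mm up the body's z from the origin. The +y end (y = +79.7 mm) is brushed to bright metal over 30 mm. A shorter brown bar without a bright end (120 mm) also lies there.
- stake_bright_end (a point): Centre of the end face of the stake's bright end.
- rest: The sloping rest, fixed: dark base plate 150 x 70 x 10 mm, blue beam rising 32 degrees above level with two brass U saddles and a brass stop at its low end. Origin: centre of the underside, low end towards its -x (roughly the robot). Rest and jig stand one left, one right, either way round.
- rest_slope: Slope frame: origin on the stop's face, where the bright end's face centre lies when home. z = along the stake, up the slope (32 degrees above level, away from the robot); -x = out of the saddles, square to the slope. Saddles at z = 15..27 and 97..109 mm. Between them the beam's face is at x = +13.5 mm, 24 mm wide; past z = 112 mm nothing is under the stake. It does not slide down by itself.
- jig: The tacking jig, fixed: dark base plate 120 (x) x 210 (y) x 12 mm, origin at the centre of the underside, front to its -x (roughly the robot). The leaning saddles stand at its y = -70 mm; the keeper rides on two guide rods between grey brackets (79 mm high) at y = -22 and y = 98 mm.
- jig_seat: Frame of the leaning seat. Origin: centre of the top of the steel foot disc (32 mm across), where the bright end goes. z = the stake's axis, leaning 22 degrees back from vertical (away from the robot); -x = out of the saddles' open front. Saddles at z = 15..33 and 77..95 mm. A stake standing in them leans there by itself; above z = 98 mm nothing else stands beside or behind it.
- keeper (a joint): Keeper slide, m: 0 = fully back, clear of the saddles; grows along the jig's -y; 0.060 = all the way, at its stop, its aluminium arm crossing 2.5 mm in front of a seated stake at 55 mm along it. Starts at 0 to 0.018. A toothed catch stops it at 0.020 and at 0.030, 0.041 again unless the tab is held squeezed; let out above 0.057 the tab locks it home. Slides freely otherwise, with about 2 N.
- lock_tab (a joint): Travel of the red lock tab, m: 0 = sprung out, catch engaged; grows as it is squeezed towards the fin (the jig's +x); 0.006 = fully in. The catch is clear of its teeth above about 0.0045. Needs 12 N to start and 17 N fully in.
- keeper_grip (a point): Point to pinch the keeper from above, fingers closing along the jig's x: midway between the outer faces of red tab (front) and aluminium fin (back) when squeezed. Out: tab face 14.5 mm in front of it, fin face 9 mm behind; squeezed 17.5 mm over both. Tab 22 mm wide, fin 26 mm; they stand on the carriage top, 22 mm below this point, and end 13 mm above it. Moves with the keeper.
- keeper_tip (a point): Free end of the keeper's aluminium arm, 89 mm towards the jig's -y from the carriage's middle.
- offcut: Shorter brown ribbed bar, 120 x 11 mm, no bright end, lying on the bench. Leave alone. Origin under its middle, length along y.
- tape_measure: Yellow and black tape measure, 39 x 84 x 66 mm. Bystander. Origin: centre of underside.
- pliers: Pliers with red handles, 61 x 196 x 17 mm. Bystander.
- weld_magnet: Orange flat triangular welding magnet, 74 x 74 x 13 mm. Bystander.
- aerosol: Standing spray can with orange cap, 66 mm diameter, 189 mm tall. Bystander.
- charger: Black battery charger, 100 x 70 x 35 mm. Bystander.
- marker_pen: Black and white marker pen, 138 x 12 mm, lying. Bystander.
- rest_saddle (a point): On the stake's axis in the rest's upper saddle (z = 103 mm of rest_slope). Every saddle, in rest and jig: 14.5 mm wide inside, floor 5.5 mm behind the stake's axis (x = +5.5 mm), parallel walls reaching to x = -6 mm, then flaring to about 30 mm wide at x = -15 mm; 36 mm wide outside.
- parts_cabinet: Blue-grey drawer cabinet, fixed, at the left: solid from about x = 0.39 to 0.66 m, left of y = 0.46 m, about 0.3 m high. The arm starts just in front of it: rise before swinging inwards. (At the right, a fixed sculpture of grey balls stands behind the vice; its balls hang 0.45 m and more above the bench beyond x = 0.65 m, y below -0.2 m. Keep the wrist clear of them.)
Mind the look-alikes: they are no part of the job. Leave any pink look-alike of the stake alone.

How it is judged:
On the way, in this order (a step that is already met when the one before it is completed fails the run):
1. the stake lies in both saddles of the sloping rest, bright end down at the stop, let go (distance between stake_bright_end and rest_slope below 0.015 m and angle between the y axis of stake and the z axis of rest_slope, either way round below 0.09 rad and contact force between the fingers and stake below 0.05 N and linear speed of stake below 0.03 m/s), for 0.2 s.
2. the stake stands in both saddles of the jig, bright end on the disc, let go, the keeper still clear of it (distance between stake_bright_end and jig_seat below 0.006 m and angle between the y axis of stake and the z axis of jig_seat, either way round below 0.07 rad and contact force between the fingers and stake below 0.05 N and linear speed of stake below 0.03 m/s and value of joint keeper below 0.03 m), for 0.2 s.
3. with the lock tab held squeezed, the keeper has been slid across the stake (value of joint lock_tab above 0.0035 m and value of joint keeper above 0.05 m).
At the end, for the whole second after the job is handed in: The stake stands in both jig saddles, its bright end within 6 mm of the disc's top centre and its axis within 4 degrees of the seat's axis, at rest; the keeper is within 5 mm of its end stop across the stake's front, and the lock tab has sprung out again (catch engaged) (distance between stake_bright_end and jig_seat below 0.006 m and angle between the y axis of stake and the z axis of jig_seat, either way round below 0.07 rad and value of joint keeper above 0.055 m and value of joint lock_tab below 0.0015 m and linear speed of stake below 0.02 m/s); the robot touches nothing.
It fails at once if a bystander is shifted by more than 30 mm (distance of any of offcut, tape_measure, pliers, weld_magnet, aerosol, charger, marker_pen from where it was at the start of the episode above 0.03 m).
It also fails if it takes over 69 s, if anything falls off the work surface, if the arm or the gripper's body presses on something with over 40 N, if the wrist force passes 120 N, or if a joint passes its speed limit or range.

### The arm

A 6-joint arm with a two-finger parallel gripper is mounted at the origin on the work surface; the furniture and walls round the work are solid. World frame = base frame: x ahead of the robot, y to its left, z up, the work surface at z = 0. Lengths are in m, angles in rad, forces in N, time in s.
With the tool pointing down it reaches from about 0.3 to 0.75 m from the base axis. Payload 8.5 kg.
Tool frame: the origin (TCP) lies at the very end of the fingers, on their centre line; the grasp point (between the pads) lies 19 mm behind it; z points along the fingers, y is the line along which they close (so a half turn about z gives the same grasp; the last joint's range is limited). The gripper opens to 85 mm and grips with 20 to 120 N. Pads are 22 mm wide; open, the fingers measure 114 mm over their backs; the gripper's body (76 mm by 85 mm) begins 54 mm behind the grasp point. The pads swing forward as they close: fully open they stand 13 mm farther back than shut.
Start: joints at [0.909, 0.381, 1.297, -0, 1.464, -0.215], TCP at [0.238, 0.496, 0.231] pointing down, gripper open.
Joint ranges: [-3.11, 3.11], [-0.89, 2.33], [0.22, 2.48], [-1.42, 4.56], [0.17, 2.85], [-2.88, 2.88]. Speed limits (rad/s): [2.39, 2.39, 3.14, 3.14, 3.14, 3.14].

### API

Orientations are given as a unit quaternion [x, y, z, w].
In Python, from plant import robot, imaging, order gives the robot as it stands. Calls block until the motion is done:
- robot.reach(position, orientation): joint-space move of the TCP to a pose.
- robot.servo_line(position, attitude=None, feed=0.15, f_stop=None): straight line of the TCP; attitude=None keeps the orientation; feed is the mean speed in m/s. With f_stop (N) it stops when the force on the tool has changed by that much, and returns True; else False.
- robot.move_joints(angles): joint-space move.
- robot.gripper_to(opening, strength=None): finger opening in m; strength is the grip in N (None keeps the last); returns when the fingers have stopped.
- robot.wait(seconds).
- robot.inverse_kinematics(position, orientation): joint angles nearest the present ones, or None.
- robot.sense(): the state.
- imaging.grab_frame(name): name is "scene" or "top"; returns a dict with "color" (420x560x3 uint8, red, green, blue), "fx", "fy", "cx", "cy" (pixels), "dist_coeffs" ([k1, k2, p1, p2, k3] as OpenCV has them; the pictures are not rectified), "eye" and "rotation" of the camera in the world. Camera axes: x right, y up, looking along -z (the intrinsics and any distortion apply to the point x, -y, -z); pixel columns grow to the right and rows downward; lengths in m; the calibration is good to about 2 mm. A picture is of the moment at which its call begins. There is no depth.
A pose or a line that the arm cannot do raises robot.MotionError and nothing moves.
- order.sign_off(): hands the job in; it is judged then, once.
Trained networks look in the newest picture that a camera, given by its name, has taken for a name from the list of things; names that differ only in an ending like _2 or _b are one class to them, and where a whole thing is asked for, a point or a joint stands for the part that bears it (a point fixed in the world has none). Each returns a list of dicts, best first, with "p" (0 to 1); they miss things now and then, are a little off and sometimes report something else, mostly with a low value. They report only what shows in the picture. A call takes as long as a camera call. They do not tell look-alikes from the thing itself.
- imaging.spot_in(name, camera): "bbox" ([centre column, centre row, width, height] in pixels, round what is visible of it).
- imaging.silhouettes(name, camera): "mask" (420x560 bool, what is visible of it) and "bbox" ([centre column, centre row, width, height] in pixels, round what is visible of it).
- imaging.place_of(name, camera): "location" ([row, column] in pixels: a listed point, or the origin of a listed thing).
The state is a dict: "t": time; "joint_pos": joint angles; "qd": joint speeds; "joint_torque": joint torques, N m; "position": TCP position; "tcp_rot": TCP orientation; "force": force on the tool from outside, world axes, zero at the start; "torque": the same for the moment, N m; "grip_width": finger opening in m; "finger_force": force on a finger pad.
Only numpy, scipy, OpenCV 4.12 (cv2) and the standard library are available. Lean on these libraries where they do the work, as an engineer would, in place of code of your own. Each camera call takes 0.05 s, during which the arm holds its last target. There are 200 camera calls.

## Working session

There is one attempt and no reset: what is moved stays moved. The work goes in short steps, each a Python script; the robot and the scene stay as the last script left them, time stands still between calls to the robot, and variables do not carry over. Pictures are saved under pics/ and viewed, at most 10 in all, crops included, and the job is handed in when it is done.

```bash
ls; mkdir -p pics; python3 - <<'E'
from plant import robot, imaging, order
import cv2, numpy as np
np.set_printoptions(precision=4,suppress=True)
for c in ("scene","top"):
    f=imaging.grab_frame(c); cv2.imwrite(f"pics/{c}0.png",f["color"][:,:,::-1])
    print(c,[f[k] for k in("fx","fy","cx","cy","dist_coeffs","eye")],np.array(f["rotation"]).tolist())
    for n in ["stake","stake_bright_end","rest","rest_slope","rest_saddle","jig","jig_seat","keeper_grip","keeper_tip","offcut"]:
        print(n,[(round(d["p"],2),np.round(d["location"],1).tolist()) for d in imaging.place_of(n,c)][:4])
    print([(round(d["p"],2),np.round(d["bbox"],1).tolist()) for d in imaging.spot_in("stake",c)])
print(robot.sense())
E
```

```text
pics
scene [467.94538728704094, 467.94538728704094, 286.86154494283784, 207.14998475413972, array([-0.0437,  0.    ,  0.    ,  0.    ,  0.    ]), array([-0.1169, -0.8627,  1.049 ])] [0.4156249123847019, -0.12338498955501112, -0.2655298469082471, 0.8611190260112718]
stake [(0.68, [262.1, 287.2]), (0.61, [180.9, 289.8])]
stake_bright_end [(0.49, [265.6, 262.1]), (0.46, [175.4, 269.8]), (0.25, [212.8, 351.9])]
rest [(0.72, [301.5, 359.3]), (0.5, [176.6, 247.0])]
rest_slope [(0.95, [303.9, 344.5])]
rest_saddle [(0.73, [276.9, 365.5])]
jig [(0.88, [209.7, 257.8])]
jig_seat [(0.7, [215.9, 260.4]), (0.4, [279.8, 365.0])]
keeper_grip [(0.73, [175.9, 245.8])]
keeper_tip [(0.71, [192.7, 257.2])]
offcut [(0.63, [236.5, 330.9])]
[(0.58, [285.2, 259.6, 43.7, 12.3]), (0.57, [288.4, 181.6, 28.5, 10.2])]
top [450.60553608801433, 450.60553608801433, 289.9695269888007, 206.00949435590402, array([-0.0479,  0.    ,  0.    ,  0.    ,  0.    ]), array([0.3332, 0.136 , 1.3751])] [-0.04615775351990383, 0.06035743007433344, 0.709272042201429, -0.7008278052248156]
stake [(0.48, [155.4, 211.7]), (0.44, [232.9,
[... 349 characters left out ...]
(0.6, [215.2, 215.8])]
keeper_tip [(0.61, [215.8, 247.5]), (0.27, [221.8, 410.5])]
offcut [(0.54, [195.0, 409.8]), (0.51, [169.8, 318.2])]
[(0.53, [321.1, 231.8, 16.1, 46.9]), (0.44, [213.5, 158.5, 47.8, 23.0])]
{'t': 1.2, 'joint_pos': array([ 0.9087,  0.3806,  1.2974,  0.    ,  1.4636, -0.2153]), 'qd': array([ 0.0004,  0.0022, -0.0001,  0.0008,  0.0009, -0.001 ]), 'joint_torque': array([ -0.0014, -44.8342, -23.1462,  -0.0003,   0.0005,   0.    ]), 'position': array([0.2377, 0.496 , 0.2313]), 'tcp_rot': array([ 0.2216,  0.9751, -0.    , -0.    ]), 'force': array([-0.4407,  0.4344, -0.56  ]), 'torque': array([-0.0357, -0.0089,  0.0229]), 'finger_force': 0.0, 'grip_width': 0.08544486169446651}
```

View pics/scene0.png

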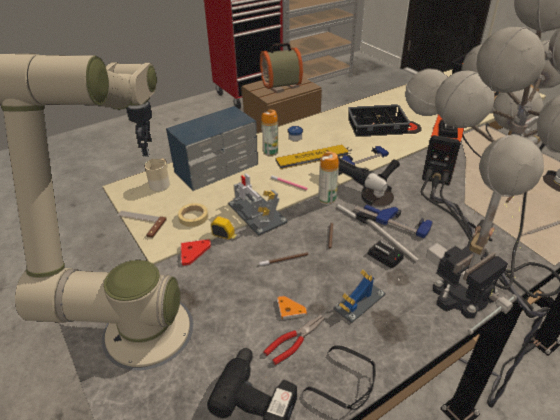

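View pics/top0.png

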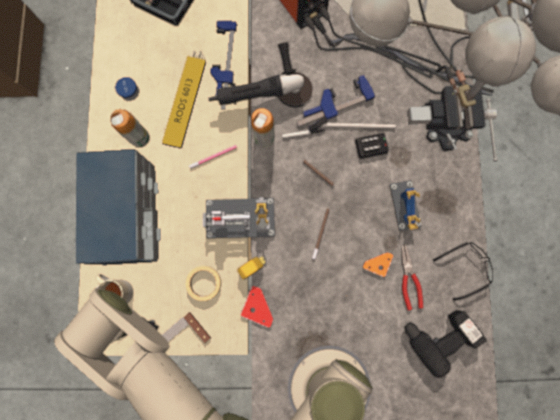

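Candidates for the stake, scene (col,row): brown bar with a bright left end at (285,259), short brown bar at (331,235) = offcut, pink bar at (288,183). In the top view they are at (321,232), (318,174) and (213,157). I choose the brown bar with the bright end and check it with a close crop.

```bash
python3 - <<'E'
import cv2, numpy as np
s=cv2.imread("pics/scene0.png"); t=cv2.imread("pics/top0.png")
def crop(im,c0,r0,w,h,k):
    o=cv2.resize(im[r0:r0+h,c0:c0+w],None,fx=k,fy=k,interpolation=cv2.INTER_CUBIC)
    for i in range(0,w,10):
        cv2.line(o,(i*k,0),(i*k,8 if i%20 else 4),(0,255,0),1)
        if (c0+i)%20==0: cv2.putText(o,str(c0+i),(i*k,16),0,.35,(0,255,0))
    for i in range(0,h,10):
        cv2.line(o,(0,i*k),(6,i*k),(0,255,0),1)
        if (r0+i)%20==0: cv2.putText(o,str(r0+i),(6,i*k+4),0,.35,(0,255,0))
    return o
# 4 tiles jig/rest
a=crop(s,220,170,80,60,5);b=crop(t,200,190,80,60,5);c=crop(s,320,265,80,60,5);d=crop(t,370,180,80,60,5)
cv2.imwrite("pics/m1.png",np.vstack([np.hstack([a,b]),np.hstack([c,d])]))
e=crop(s,250,240,80,30,5);f=crop(t,290,150,60,120,5)
g=np.zeros((600,700,3),np.uint8); g[:150,:400]=e; g[:600,400:700]=f
cv2.imwrite("pics/m2.png",g)
E
```

```text
(no output)
```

View pics/m1.png

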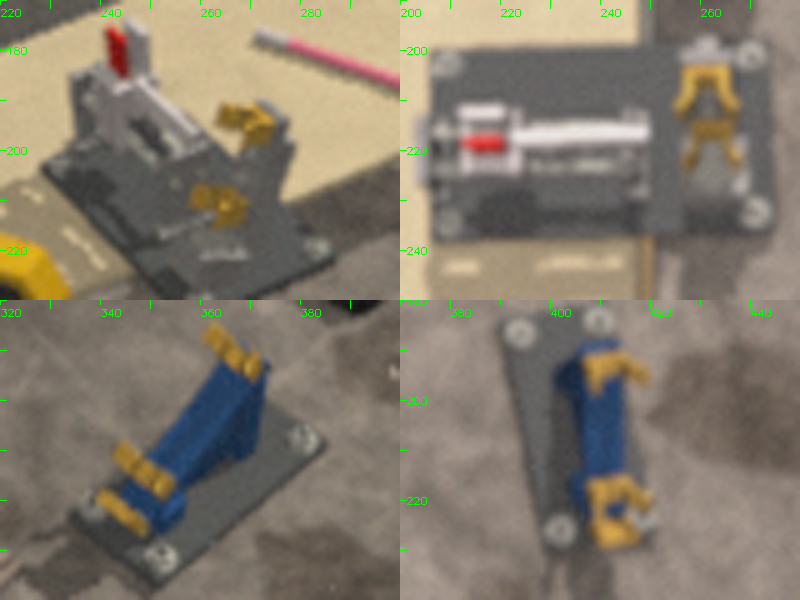

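View pics/m2.png

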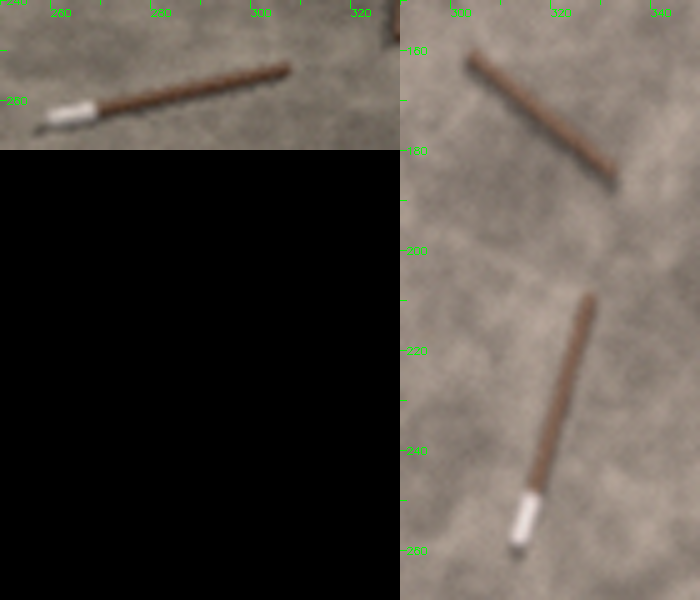

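The chosen bar is long, with its bright end at top (313,259), scene (259,263). The offcut is short and plain at top (304,161)–(332,186). Jig plate corners in top are about (206,200), (274,198), (275,236), (206,237). Rest corners are about (390,184), (414,182), (421,230), (399,231).

```bash
cat > vis.py <<'E'
import numpy as np, cv2
from scipy.spatial.transform import Rotation as R
from scipy.optimize import least_squares
C={"scene":((467.94538728704094,286.86154494283784,207.14998475413972),-.0437,[-.1169,-.8627,1.049],[0.4156249123847019,-0.12338498955501112,-0.2655298469082471,0.8611190260112718]),
"top":((450.60553608801433,289.9695269888007,206.00949435590402),-.0479,[.3332,.136,1.3751],[-0.04615775351990383,0.06035743007433344,0.709272042201429,-0.7008278052248156])}
def set_cam(f,c):
    C[c]=((f["fx"],f["cx"],f["cy"]),f["dist_coeffs"][0],f["eye"],f["rotation"])
def proj(c,P):
    (f,cx,cy),k,e,q=C[c]; Rw=R.from_quat(q).as_matrix(); M=np.diag([1.,-1,-1])@Rw.T
    K=np.array([[f,0,cx],[0,f,cy],[0,0,1]])
    P=np.atleast_2d(P).astype(float)
    return cv2.projectPoints(P,cv2.Rodrigues(M)[0],-M@np.array(e),K,np.array([k,0,0,0,0.]))[0][:,0]
def tri(obs,guess=(.45,.1,.05)):  # obs: {cam:(col,row)}
    r=least_squares(lambda p:np.concatenate([proj(c,p)[0]-u for c,u in obs.items()]),guess)
    return r.x,np.round(r.fun,1)
def onplane(c,u,z):
    r=least_squares(lambda p:proj(c,[p[0],p[1],z])[0]-u,[.45,.1]); return np.array([*r.x,z])
def fitplate(hx,hy,z,obs,g):
    # obs: cam,(sx,sy),(col,row),weight
    def w(p,sx,sy):
        c,s=np.cos(p[2]),np.sin(p[2]); return [p[0]+c*sx*hx-s*sy*hy,p[1]+s*sx*hx+c*sy*hy,z]
    r=least_squares(lambda p:np.concatenate([wt*(proj(c,w(p,*s))[0]-u) for c,s,u,wt in obs]),g,loss="soft_l1")
    return r.x,np.round(r.fun.reshape(-1,2),1).tolist()
E
python3 - <<'E'
from vis import *
np.set_printoptions(precision=4,suppress=True)
for n,s,t in [("jig_seat",(260.4,215.9),(260.4,223.4)),("keeper_grip",(245.8,175.9),(215.8,215.2)),("tip",(257.2,192.7),(247.7,215.3)),("rest_slope",(344.5,303.9),(410.6,226.2)),("rest_saddle",(365.5,276.9),(413,195.4)),("bright",(260,263.2),(313.6,258.2)),("far",(308,254),(328,209.3))]:
    print(n,*tri({"scene":s,"top":t}), tri({"top":t,"scene":s})[0] is None)
print("jig",*fitplate(.06,.105,.012,[("top",(1,1),(206,199.6),1),("top",(1,-1),(274,198.4),1),("top",(-1,1),(206.4,237.4),1),("top",(-1,-1),(275.2,236.4),1),("scene",(-1,1),(228.4,203.6),1),("scene",(-1,-1),(257,230),.5),("scene",(1,-1),(287,221),1)],[.35,.3,0]))
print("rest",*fitplate(.075,.035,.010,[("top",(1,1),(390,183.6),1),("top",(1,-1),(414.4,182),1),("top",(-1,1),(399,230.6),1),("top",(-1,-1),(421,229.6),1),("scene",(-1,1),(333.6,308),1),("scene",(-1,-1),(351,323),1),("scene",(1,-1),(385.6,293),1)],[.35,-.2,.1]))
for c,a,b in[("top",(313.4,259),(328,209)),("scene",(259.4,263.2),(308,254))]:
    A,B=onplane(c,a,.0055),onplane(c,b,.0055); print(c,A,B,np.linalg.norm(A-B),(A+B)/2)
E
```

```text
jig_seat [0.4831 0.1968 0.0428] [ 0.4 -0.1 -0.2  0.3] False
keeper_grip [0.4989 0.3158 0.132 ] [-0.3  0.   0.1 -0.2] False
tip [0.497  0.2299 0.1146] [ 1.1 -0.2 -0.4  0.8] False
rest_slope [ 0.4726 -0.2545  0.0416] [-0.7  0.2  0.3 -0.7] False
rest_saddle [ 0.5527 -0.248   0.0962] [ 0.8 -0.2 -0.4  0.7] False
bright [0.3806 0.0378 0.0088] [-0.  0.  0. -0.] False
far [ 0.5299 -0.0101  0.0044] [-0.  0.  0. -0.] False
jig [0.5046 0.2585 0.0063] [[0.0, -0.4], [0.6, -0.3], [-0.7, 0.9], [0.0, 0.7], [-0.6, -1.5], [0.7, 2.0], [1.2, -0.4]]
rest [ 0.5361 -0.2517  0.127 ] [[0.8, 0.5], [-1.7, -0.9], [0.2, 1.1], [0.4, -1.0], [-1.1, -0.6], [-0.1, -0.6], [0.6, 1.2]]
top [0.3782 0.0383 0.0055] [ 0.5306 -0.0099  0.0055] 0.15984175621428404 [0.4544 0.0142 0.0055]
scene [0.3807 0.0417 0.0055] [ 0.5293 -0.011   0.0055] 0.15760483517181967 [0.455  0.0153 0.0055]
```

```bash
cat > fit.py <<'E'
from vis import *
np.set_printoptions(precision=4,suppress=True)
def fit(hx,hy,h,ysad,ang,tip_x,zs,plate,mids,g):
    # params x,y,yaw, seat rx, rz ; slope frame: z axis in local (cos(ang),0,sin(ang)), -x = out
    d=np.array([np.cos(ang),0,np.sin(ang)]); o=np.array([-np.sin(ang),0,np.cos(ang)])
    if h==.012: o=np.array([-np.sin(ang),0,np.cos(ang)])
    def world(p,l): c,s=np.cos(p[2]),np.sin(p[2]); return np.array([p[0]+c*l[0]-s*l[1],p[1]+s*l[0]+c*l[1],l[2]])
    def res(p):
        r=[w*(proj(c,world(p,[sx*hx,sy*hy,h]))[0]-u) for c,(sx,sy),u,w in plate]
        S=np.array([p[3],ysad,p[4]])
        r+=[proj(c,world(p,S+d*zs[i]+o*tip_x))[0]-u for c,i,u in mids]
        return np.concatenate(r)
    r=least_squares(res,g,loss="soft_l1"); p=r.x
    print(p,np.round(r.fun.reshape(-1,2),1).tolist()); 
    W=lambda l:world(p,l)
    S=W([p[3],ysad,p[4]]); print("seat",S)
    return p,S,W([p[3]+d[0],ysad+d[1],p[4]+d[2]])-S,world
E
python3 - <<'E'
from fit import *
a=np.radians
fit(.06,.105,.012,-.07,a(68),.013,[.024,.086],[("top",(1,1),(206,199.6),1),("top",(1,-1),(274,198.4),1),("top",(-1,1),(206.4,237.4),1),("top",(-1,-1),(275.2,236.4),1),("scene",(-1,1),(228.4,203.6),1),("scene",(-1,-1),(257,230),.5),("scene",(1,-1),(287,221),1)],
 [("top",0,(263,222.3)),("top",1,(261.5,212)),("scene",0,(263.5,211.9)),("scene",1,(268.7,195.8))],[.5,.26,0,-.02,.04])
fit(.075,.035,.010,0,a(32),.013,[.021,.103],[("top",(1,1),(390,183.6),1),("top",(1,-1),(414.4,182),.5),("top",(-1,1),(399,230.6),1),("top",(-1,-1),(421,229.6),1),("scene",(-1,1),(333.6,308),1),("scene",(-1,-1),(351,323),1),("scene",(1,-1),(385.6,293),1)],
 [("top",0,(414,218.3)),("top",1,(413.4,196.3)),("scene",0,(348.8,299.1)),("scene",1,(366.7,275.4))],[.53,-.25,.1,-.06,.04])
E
```

```text
[ 0.5046  0.2584  0.0069 -0.0159  0.0365] [[0.1, -0.4], [0.7, -0.4], [-0.6, 1.0], [0.1, 0.7], [-0.6, -1.5], [0.7, 2.0], [1.2, -0.4], [-0.1, -0.4], [0.4, -0.7], [-0.8, 0.1], [-0.7, 0.1]]
seat [0.4893 0.1882 0.0365]
[ 0.5367 -0.2511  0.1395 -0.0631  0.0359] [[0.4, 0.5], [-1.1, -0.6], [0.4, 1.1], [0.5, -1.4], [-1.0, -0.6], [0.3, -0.7], [0.5, 0.7], [-0.4, 2.5], [-0.1, -0.9], [-0.1, -0.1], [0.3, -0.1]]
seat [ 0.4742 -0.2599  0.0359]
```

```bash
cat > arm.py <<'E'
from plant import robot, imaging, order
from vis import *
np.set_printoptions(precision=4,suppress=True)
RY=.1395; RS=np.array([.4742,-.2599,.037])   # rest yaw, slope origin
JY=.0069; JS=np.array([.4893,.1882,.0365])   # jig yaw, seat origin
def frame(yaw,elev):
    h=np.array([np.cos(yaw),np.sin(yaw),0]); z=np.array([0,0,1.])
    d=h*np.cos(elev)+z*np.sin(elev); o=-h*np.sin(elev)+z*np.cos(elev)
    return d,o,np.cross(z,h)     # along stake, out of saddles, left
def quat(yaw,tilt,flip=False):
    """tool pointing down, tilted forward (heading yaw) by tilt; closing across heading"""
    h=np.array([np.cos(yaw),np.sin(yaw),0]); z=np.array([0,0,1.])
    tz=h*np.sin(tilt)-z*np.cos(tilt); ty=np.cross(z,h)*(-1 if flip else 1)
    return R.from_matrix(np.column_stack([np.cross(ty,tz),ty,tz])).as_quat(), tz
SY=-.323; SA=np.array([.3791,.0401,.0055])   # stake on bench
D=np.radians
def st():
    s=robot.sense(); return f"t={s['t']:.1f} pos={s['position']} F={s['force']} w={s['grip_width']:.4f} ff={s['finger_force']:.1f}"
E
python3 - <<'E'
from arm import *
for fl in(0,1):
    d,o,l=frame(SY,0); q,tz=quat(SY,0,fl); G=SA+d*.066
    print(fl,"bench",robot.inverse_kinematics(G+[0,0,-.0025],q),robot.inverse_kinematics(G+[0,0,.15],q))
    d,o,l=frame(RY,D(32)); q,tz=quat(RY,D(32),fl); G=RS+d*.066+tz*.0025
    print("rest",robot.inverse_kinematics(G,q),robot.inverse_kinematics(G+o*.1,q))
    for tau in (0,10,20,32):
        d,o,l=frame(RY,D(32)); q,tz=quat(RY,D(tau),fl); G=RS+d*.135+tz*.014
        print(tau,"re",robot.inverse_kinematics(G,q))
        d,o,l=frame(JY,D(68)); q,tz=quat(JY,D(tau+36),fl); G=JS+d*.135+tz*.014
        print("jig",robot.inverse_kinematics(G,q),robot.inverse_kinematics(G+o*.06+d*.03,q))
    q,tz=quat(JY+np.pi/2,0,fl); print("keep",robot.inverse_kinematics([.499,.316,.12],q),robot.inverse_kinematics([.499,.25,.12],q))
E
```

```text
0 bench [-0.2257  0.5336  1.8906 -0.      0.7174 -1.4735] [-0.2257  0.2741  1.7061 -0.      1.1613 -1.4735]
rest None None
0 re [-0.5793  0.6468  1.2392 -0.      1.2556 -2.2896]
jig [ 0.1706  0.3484  1.7934 -0.2551  0.3892 -1.2012] [ 0.1896  0.2089  1.8165 -0.222   0.5063 -1.2275]
10 re [-0.6264  0.5958  1.3568  0.1379  1.0666 -2.396 ]
jig None [ 0.2062  0.2071  1.9278 -0.5958  0.2565 -0.851 ]
20 re [-0.6775  0.5595  1.471   0.3257  0.8935 -2.5653]
jig [0.1967 0.3949 2.0038 3.7567 0.2744 1.0806] [0.2224 0.2348 2.0338 4.234  0.201  0.6085]
32 re None
jig [0.2097 0.4837 2.1056 3.4548 0.6512 1.3956] [0.2391 0.3144 2.1482 3.5702 0.5391 1.2855]
keep [ 0.3642  0.5487  1.3512 -0.      1.2417 -2.7842] None
1 bench [-0.2257  0.5336  1.8906 -0.      0.7174  1.6681] [-0.2257  0.2741  1.7061 -0.      1.1613  1.6681]
rest [-0.8477  0.5213  1.7639  0.7773  0.6822  0.0093] [-0.9502  0.3304  1.766   0.6558  0.8794  0.0956]
0 re [-0.5793  0.6468  1.2392 -0.      1.2556  0.852 ]
jig [ 0.1706  0.3484  1.7934 -0.2551  0.3892  1.9404] [ 0.1896  0.2089  1.8165 -0.222   0.5063  1.914 ]
10 re [-0.6264  0.5958  1.3568  0.1379  1.0666  0.7456]
jig None [ 0.2062  0.2071  1.9278 -0.5958  0.2565  2.2906]
20 re [-0.6775  0.5595  1.471   0.3257  0.8935  0.5763]
jig [ 0.1967  0.3949  2.0038  3.7567  0.2744 -2.061 ] [ 0.2224  0.2348  2.0338  4.234   0.201  -2.5331]
32 re [-0.7417  0.5397  1.6004  0.6547  0.7362  0.2542]
jig [ 0.2097  0.4837  2.1056  3.4548  0.6512 -1.746 ] [ 0.2391  0.3144  2.1482  3.5702  0.5391 -1.8561]
keep [ 0.3642  0.5487  1.3512 -0.      1.2417  0.3573] [ 0.2523  0.4987  1.4469 -0.      1.196   0.2454]
```

```bash
python3 - <<'E'
from arm import *
p=robot.sense()["position"]
robot.servo_line([p[0],p[1],.40],feed=.4)
q,tz=quat(SY,0,1); d,o,l=frame(SY,0); G=SA+d*.066
robot.reach(G+[0,0,.10],q); print(st())
robot.gripper_to(.05,60)
print(robot.servo_line(G+[0,0,-.0025],feed=.15,f_stop=12),st())
robot.gripper_to(.0,60); print(st())
robot.servo_line(G+[0,0,.15],feed=.3); print(st())
for c in("scene","top"):
    f=imaging.grab_frame(c); cv2.imwrite(f"pics/{c}1.png",f["color"][:,:,::-1])
    print([(round(x["p"],2),np.round(x["location"],1)) for x in imaging.place_of("stake_bright_end",c)])
print(proj("scene",G-d*.066+[0,0,.15]),proj("top",G-d*.066+[0,0,.15]))
E
```

```text
t=3.9 pos=[0.4419 0.0195 0.1056] F=[ 0.2386 -0.4629  0.1687] w=0.0856 ff=0.0
False t=5.2 pos=[0.4421 0.0191 0.0035] F=[ 0.1308  0.3189 -0.6931] w=0.0500 ff=0.0
t=5.6 pos=[0.442  0.0191 0.0037] F=[-1.8282 -0.2831  7.7428] w=0.0086 ff=59.3
t=6.3 pos=[0.441  0.0193 0.1546] F=[-0.4957 -0.1612 -1.1938] w=0.0085 ff=58.8
[(0.51, array([228.3, 258.5]))]
[(0.39, array([258.1, 315.3]))]
[[256.8743 227.307 ]] [[316.6401 256.7864]]
```

```bash
python3 - <<'E'
from arm import *
d,o,l=frame(RY,D(32)); q,tz=quat(RY,D(32),1); G=RS+d*.066+tz*.002
robot.reach(G+o*.07+d*.012,q); print(st())
robot.servo_line(G+o*.03+d*.012,feed=.12); print(st())
for c in("scene","top"):
    f=imaging.grab_frame(c); cv2.imwrite(f"pics/{c}2.png",f["color"][:,:,::-1])
def crop(c,c0,r0):
    return cv2.resize(cv2.imread(f"pics/{c}2.png")[r0:r0+100,c0:c0+80],None,fx=5,fy=5,interpolation=cv2.INTER_CUBIC)
cv2.imwrite("pics/m3.png",np.hstack([crop("scene",320,230),crop("top",375,150)]))
E
```

```text
t=7.9 pos=[ 0.5041 -0.255   0.1358] F=[ 0.4816 -0.5189 -1.291 ] w=0.0087 ff=58.8
t=8.4 pos=[ 0.5252 -0.2523  0.1021] F=[ 0.8295 -0.9738 -0.8049] w=0.0085 ff=58.8
```

View pics/m3.png

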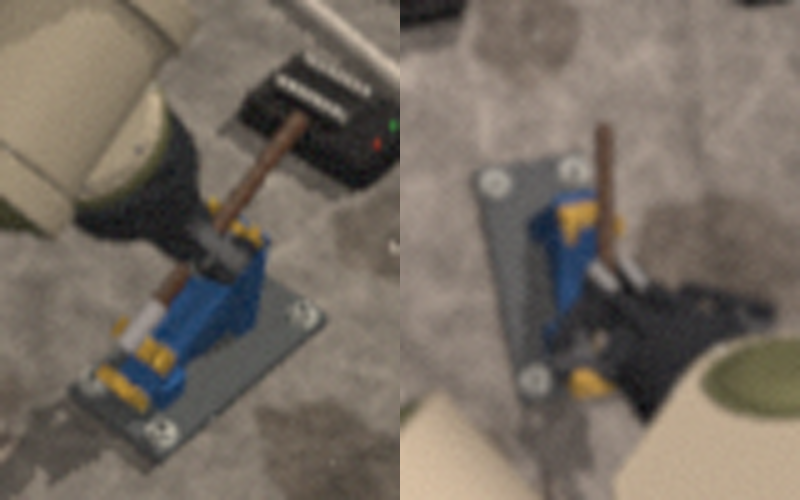

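Both views show the stake hanging above the rest, bright end at the lower saddle (scene (346,297)), far end at top (416,175), scene (380,254). I check the in-hand pose numerically.

```bash
python3 - <<'E'
from arm import *
d,o,l=frame(RY,D(32)); q,tz=quat(RY,D(32),1); s=robot.sense(); T=s["position"]
print(R.from_quat(s["tcp_rot"]).inv()*R.from_quat(q)).as_rotvec() if 0 else print((R.from_quat(s["tcp_rot"]).inv()*R.from_quat(q)).as_rotvec())
A=T-tz*.002-d*.066
for z in(0,.030,.103,.159): print(z,proj("top",A+d*z),proj("scene",A+d*z))
# brown/bright pixels
for c,box in(("top",(405,170,425,205)),("scene",(355,248,385,278))):
    im=cv2.imread(f"pics/{c}2.png").astype(int); x0,y0,x1,y1=box; sub=im[y0:y1,x0:x1]
    b,g,r=sub[...,0],sub[...,1],sub[...,2]
    m=(r-b>25)&(r<130)&(r-g>12)
    ys,xs=np.nonzero(m); print(c,len(xs)); 
    if c=="top":
        for y in range(y0,y1,3):
            k=xs[ys+y0==y]; print(y,(k.mean()+x0).round(1) if len(k) else None,len(k),end="; ")
    else:
        for x in range(x0,x1,3):
            k=ys[xs+x0==x]; print(x,(k.mean()+y0).round(1) if len(k) else None,len(k),end="; ")
E
```

```text
[ 0.0006 -0.0005  0.0006]
0 [[415.8101 225.8442]] [[344.8737 299.4947]]
0.03 [[415.7488 216.6666]] [[351.6849 290.6767]]
0.103 [[415.5725 193.6103]] [[368.1022 269.3877]]
0.159 [[415.4088 175.2016]] [[380.5412 253.225 ]]
top 99
170 None 0; 173 None 0; 176 416.0 3; 179 416.0 3; 182 415.5 2; 185 415.5 4; 188 416.0 3; 191 415.5 4; 194 413.7 6; 197 413.8 6; 200 416.0 3; 203 417.0 1; scene 112
355 None 0; 358 None 0; 361 271.0 1; 364 272.5 6; 367 269.5 6; 370 266.0 7; 373 261.5 6; 376 257.5 6; 379 254.0 5; 382 None 0;
```

```bash
python3 - <<'E'
from arm import *
d,o,l=frame(RY,D(32)); q,tz=quat(RY,D(32),1); G=RS+d*.066+tz*.002
def sl(): 
    s=robot.sense(); e=s["position"]-G; F=s["force"]; print("along %.4f out %.4f left %.4f | F along %.1f out %.1f left %.1f"%(e@d,e@o,e@l,F@d,F@o,F@l),"t=%.1f"%s["t"])
sl()
print(robot.servo_line(G+o*-.006+d*.012,feed=.06,f_stop=6)); sl()
print(robot.servo_line(robot.sense()["position"]-d*.03,feed=.05,f_stop=5)); sl()
for c in("scene","top"):
    f=imaging.grab_frame(c); cv2.imwrite(f"pics/{c}3.png",f["color"][:,:,::-1])
def crop(c,c0,r0):
    return cv2.resize(cv2.imread(f"pics/{c}3.png")[r0:r0+100,c0:c0+80],None,fx=5,fy=5,interpolation=cv2.INTER_CUBIC)
cv2.imwrite("pics/m4.png",np.hstack([crop("scene",320,230),crop("top",375,150)]))
E
```

```text
along 0.0124 out 0.0305 left -0.0000 | F along -0.1 out -0.7 left 0.4 t=8.5
True
along 0.0117 out 0.0026 left 0.0004 | F along -0.5 out -1.4 left 1.0 t=8.9
True
along -0.0013 out 0.0029 left 0.0005 | F along 1.8 out 0.3 left 1.0 t=9.3
```

View pics/m4.png

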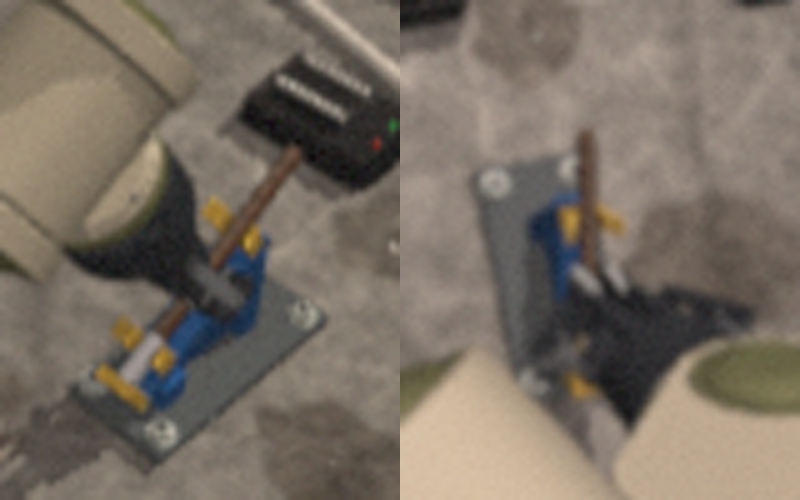

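The stake lies in both saddles, with its bright end at the stop (scene ≈(345,305)). I release it, back off and verify.

```bash
python3 - <<'E'
from arm import *
d,o,l=frame(RY,D(32)); q,tz=quat(RY,D(32),1)
robot.gripper_to(.04,60); print(st())
p=robot.sense()["position"]; robot.servo_line(p+o*.10,feed=.25)
q0,tz0=quat(RY,0,1); G=RS+d*.135+o*.003
robot.reach(G+[0,0,.06],q0); print(st())
ims=[]
for c,c0,r0 in(("scene",320,230),("top",375,150)):
    f=imaging.grab_frame(c); im=f["color"][:,:,::-1]
    ims.append(cv2.resize(im[r0:r0+100,c0:c0+80],None,fx=5,fy=5,interpolation=cv2.INTER_CUBIC))
    for z in(0,.03,.159): print(c,z,proj(c,RS+d*z+o*.003))
    print([(round(x["p"],2),np.round(x["location"],1)[::-1]) for x in imaging.place_of("stake_bright_end",c)])
cv2.imwrite("pics/m5.png",np.hstack(ims))
E
```

```text
t=9.8 pos=[ 0.528  -0.2516  0.0718] F=[-0.6919  0.6258  0.7125] w=0.0396 ff=0.0
t=11.1 pos=[ 0.5856 -0.2434  0.1689] F=[-0.0344 -0.3284 -0.3328] w=0.0404 ff=0.0
scene 0 [[345.1021 305.8726]]
scene 0.03 [[351.8017 297.1866]]
scene 0.159 [[380.1958 260.2801]]
[(0.68, array([346.6, 307.5])), (0.6, array([272.8, 173.1]))]
top 0 [[412.6104 225.5751]]
top 0.03 [[412.5214 216.6003]]
top 0.159 [[412.0612 176.0971]]
[(0.65, array([190.6, 165.7]))]
```

View pics/m5.png

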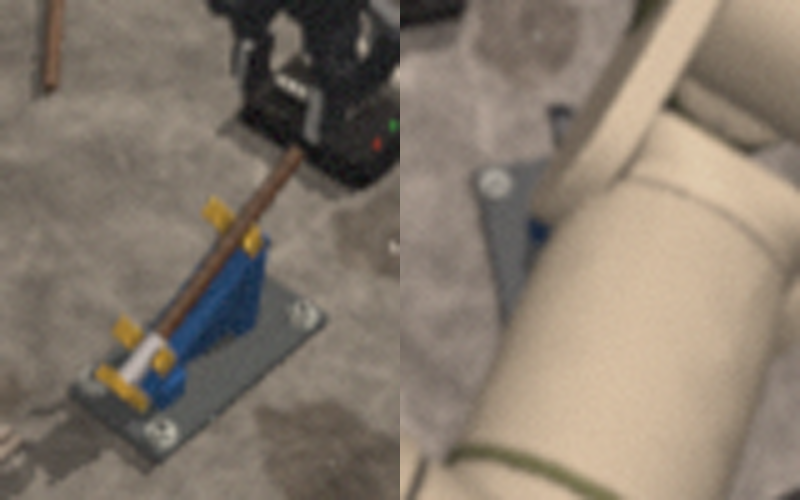

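The stake is seated in the rest: bright end at (345,305), far end at (380,260), both as predicted. Next I regrasp it with the tool vertical.

```bash
python3 - <<'E'
from arm import *
d,o,l=frame(RY,D(32)); q0,tz0=quat(RY,0,1); G=RS+d*.135+o*.003+tz0*.012
print(robot.servo_line(G,feed=.12,f_stop=8),st())
robot.gripper_to(0,90); print(st())
p=robot.sense()["position"]
robot.servo_line(p+o*.05,feed=.12); print(st())
robot.servo_line(p+o*.05+[0,0,.14],feed=.3)
dj,oj,lj=frame(JY,D(68)); qj,tj=quat(JY,D(36),1); H=JS+dj*.136+tj*.012
robot.reach(H+oj*.06+dj*.03,qj); print(st())
s=robot.sense(); A=s["position"]-tj*.012-dj*.136
ims=[]
for c,c0,r0 in(("scene",220,140),("top",225,170)):
    f=imaging.grab_frame(c); im=f["color"][:,:,::-1]; cv2.imwrite(f"pics/{c}6.png",im)
    ims.append(cv2.resize(im[r0:r0+100,c0:c0+80],None,fx=5,fy=5,interpolation=cv2.INTER_CUBIC))
    for z in(0,.03,.159): print(c,z,proj(c,A+dj*z))
    print([(round(x["p"],2),np.round(x["location"],1)[::-1]) for x in imaging.place_of("stake_bright_end",c)])
cv2.imwrite("pics/m6.png",np.hstack(ims))
E
```

```text
False t=12.1 pos=[ 0.5863 -0.2445  0.0999] F=[-0.3087  0.4454  0.4129] w=0.0400 ff=0.0
t=12.5 pos=[ 0.5863 -0.2442  0.1   ] F=[-0.4731  1.3721  5.5304] w=0.0085 ff=88.6
t=13.0 pos=[ 0.56   -0.2478  0.1419] F=[ 0.3736 -0.3129 -1.6973] w=0.0082 ff=87.9
t=15.3 pos=[0.5036 0.1878 0.2032] F=[ 0.7198 -1.2722 -0.881 ] w=0.0085 ff=88.0
scene 0 [[251.9423 211.133 ]]
scene 0.03 [[254.4464 203.2087]]
scene 0.159 [[265.7094 167.6035]]
[(0.48, array([253.7, 210.8])), (0.44, array([270.6, 173.2])), (0.28, array([342.9, 306.8]))]
top 0 [[262.8794 235.041 ]]
top 0.03 [[262.4327 230.184 ]]
top 0.159 [[260.2878 206.8119]]
[(0.55, array([188.7, 163.9]))]
```

View pics/m6.png

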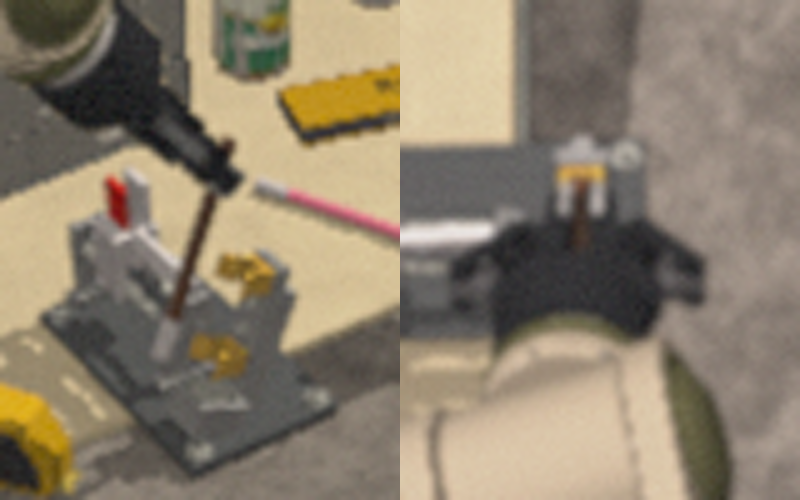

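The stake is held at the jig's lean angle in front of its saddles: bright end at scene (252,212), top end (265,168), both as predicted. I insert it now.

```bash
python3 - <<'E'
from arm import *
d,o,l=frame(JY,D(68)); q,tz=quat(JY,D(36),1); G=JS+d*.136+tz*.012
def sl(): 
    s=robot.sense(); e=s["position"]-G; F=s["force"]; print("along %.4f out %.4f left %.4f | F along %.1f out %.1f left %.1f"%(e@d,e@o,e@l,F@d,F@o,F@l),"t=%.1f"%s["t"])
robot.servo_line(G+o*.03+d*.010,feed=.12); sl()
print(robot.servo_line(G-o*.008+d*.010,feed=.05,f_stop=5)); sl()
print(robot.servo_line(robot.sense()["position"]-d*.03,feed=.04,f_stop=6)); sl()
s=robot.sense(); A=s["position"]-tz*.012-d*.136
ims=[]
for c,c0,r0 in(("scene",220,140),("top",225,170)):
    f=imaging.grab_frame(c); im=f["color"][:,:,::-1]; cv2.imwrite(f"pics/{c}7.png",im)
    ims.append(cv2.resize(im[r0:r0+100,c0:c0+80],None,fx=5,fy=5,interpolation=cv2.INTER_CUBIC))
    for z in(0,.03,.159): print(c,z,proj(c,A+d*z))
cv2.imwrite("pics/m7.png",np.hstack(ims))
E
```

```text
along 0.0098 out 0.0300 left -0.0001 | F along -0.9 out 0.1 left 0.2 t=16.0
True
along 0.0101 out 0.0143 left 0.0004 | F along 3.3 out 3.5 left 3.4 t=16.4
True
along 0.0016 out 0.0145 left 0.0008 | F along 4.3 out 4.4 left 1.4 t=16.8
scene 0 [[260.337  217.6592]]
scene 0.03 [[262.8417 209.9979]]
scene 0.159 [[274.0913 175.6104]]
top 0 [[262.9042 225.9418]]
top 0.03 [[262.4747 221.0805]]
top 0.159 [[260.4216 197.7905]]
```

View pics/m7.png

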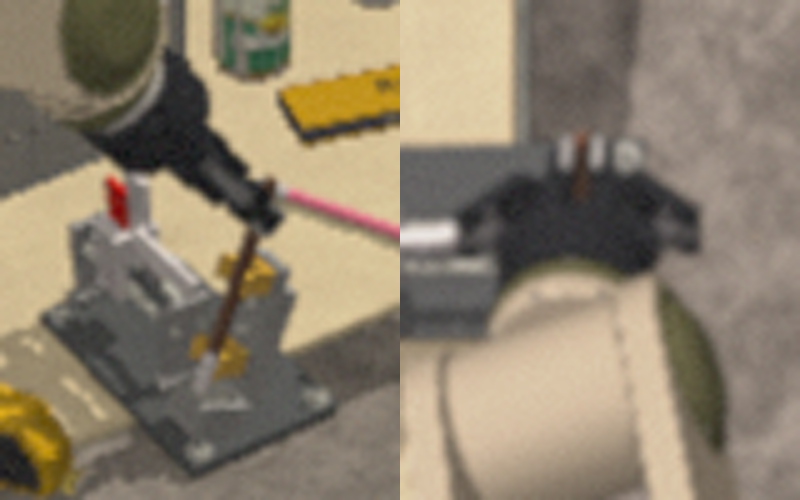

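Contact came on a flare with a force to the left, so the saddle centre lies further left (+y). I raise the stake, shift left and retry, reading the forces.

```bash
cat > jg.py <<'E'
from arm import *
d,o,l=frame(JY,D(68)); q,tz=quat(JY,D(36),1); G=JS+d*.136+tz*.012
def sl(m=""): 
    s=robot.sense(); e=s["position"]-G; F=s["force"]; T=s["torque"]; print(m,"along %.4f out %.4f left %.4f | F along %.1f out %.1f left %.1f"%(e@d,e@o,e@l,F@d,F@o,F@l),"T",T,"t=%.1f"%s["t"])
    return F@l
def go(a,out,left,feed=.08,f=None): return robot.servo_line(G+d*a+o*out+l*left,feed=feed,f_stop=f)
E
python3 - <<'E'
from jg import *
go(.008,.022,0); sl("free")
for left in(.003,.006,.009):
    go(.008,.022,left)
    r=go(.008,-.008,left,.05,5); F=sl(f"try {left} {r}")
    if F<1.2 : break
    go(.008,.022,left)
E
```

```text
free along 0.0079 out 0.0222 left -0.0002 | F along -0.6 out -0.9 left -0.4 T [-0.0369  0.3127 -0.0051] t=17.2
try 0.003 True along 0.0077 out 0.0023 left 0.0029 | F along 0.8 out 2.7 left -0.9 T [-0.0175  0.5125 -0.0021] t=17.9
```

```bash
python3 - <<'E'
from jg import *
p=robot.sense()["position"]
print(robot.servo_line(p+o*.001-d*.02,feed=.04,f_stop=6)); sl()
s=robot.sense(); A=s["position"]-tz*.012-d*.136
ims=[]
for c,c0,r0 in(("scene",220,140),("top",225,170)):
    f=imaging.grab_frame(c); im=f["color"][:,:,::-1]; cv2.imwrite(f"pics/{c}8.png",im)
    ims.append(cv2.resize(im[r0:r0+100,c0:c0+80],None,fx=5,fy=5,interpolation=cv2.INTER_CUBIC))
    for z in(0,.03,.159): print(c,z,proj(c,A+d*z))
cv2.imwrite("pics/m8.png",np.hstack(ims))
E
```

```text
True
 along 0.0017 out 0.0027 left 0.0031 | F along 3.9 out 2.0 left -0.8 T [-0.0543  0.0577  0.0384] t=18.2
scene 0 [[262.8092 217.0964]]
scene 0.03 [[265.3194 209.4743]]
scene 0.159 [[276.5901 175.2722]]
top 0 [[262.1658 222.4412]]
top 0.03 [[261.724  217.5327]]
top 0.159 [[259.6131 194.03  ]]
```

View pics/m8.png

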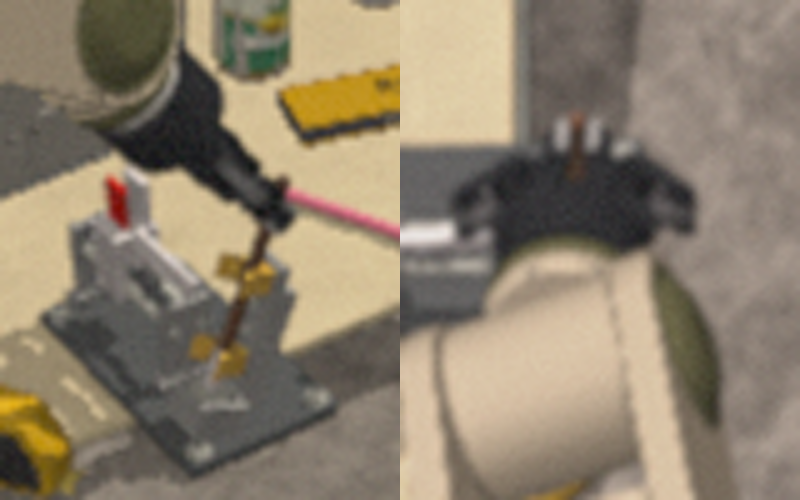

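The stake sits in both saddles at (265,213) and (269,194) scene, with its foot on the disc: contact came at the same depth as before. I release it, retreat, and check it by pixels. From here I use numbers only, since the picture limit is reached.

```bash
python3 - <<'E'
from jg import *
robot.gripper_to(.035,60); print(st())
robot.wait(.3)
p=robot.sense()["position"]; robot.servo_line(p-tz*.09,feed=.2); sl()
p=robot.sense()["position"]; robot.servo_line([p[0]-.03,p[1]-.12,p[2]+.12],feed=.4); print(st())
A=JS+d*.0017+o*.0025+l*.003
for c in("scene","top"):
    f=imaging.grab_frame(c); im=f["color"]; cv2.imwrite(f"pics/{c}9.png",im[:,:,::-1])
    for z in(0,.03,.055,.12,.159): print(c,z,proj(c,A+d*z)[0],end=" ")
    print()
    for n in("stake_bright_end","jig_seat","keeper_grip","keeper_tip","jig"): print(n,[(round(x["p"],2),np.round(x["location"],1)[::-1]) for x in imaging.place_of(n,c)][:3])
    print("stake",[(round(x["p"],2),np.round(x["bbox"],1)) for x in imaging.spot_in("stake",c)])
    for n in("lock_tab",): print(n,[(round(x["p"],2),np.round(x["bbox"],1)) for x in imaging.spot_in(n,c)])
    r=im.astype(int); x0,y0=(200,170) if c=="scene" else (200,195); sub=r[y0:y0+60,x0:x0+100]
    m=(sub[...,0]>120)&(sub[...,1]<70)&(sub[...,2]<80); ys,xs=np.nonzero(m)
    print("red",len(xs),xs.min()+x0,xs.max()+x0,ys.min()+y0,ys.max()+y0,xs.mean()+x0,ys.mean()+y0)
    # brown along predicted upper stake
    for z in np.arange(.10,.165,.006):
        u=proj(c,A+d*z)[0]; row=int(round(u[1])); 
        if c=="scene": seg=r[row,int(u[0])-5:int(u[0])+7]; b=np.nonzero((seg[:,0]-seg[:,2]>20)&(seg[:,0]<125))[0]; print(round(z,3),row,round(u[0],1),(b.mean()+int(u[0])-5).round(1) if len(b) else None,end="; ")
    print()
E
```

```text
t=18.6 pos=[0.5448 0.1915 0.1549] F=[0.3423 0.3283 0.301 ] w=0.0346 ff=0.0
 along 0.0485 out 0.0791 left 0.0029 | F along 0.3 out -0.2 left -0.3 T [0.0113 0.2755 0.0524] t=19.5
t=20.2 pos=[0.4622 0.071  0.3454] F=[-0.6839 -0.4193 -0.3455] w=0.0350 ff=0.0
scene 0 [262.8718 217.0922] scene 0.03 [265.3824 209.4704] scene 0.055 [267.5059 203.0254] scene 0.12 [273.1633 185.8598] scene 0.159 [276.6549 175.2695] 
stake_bright_end [(0.69, array([266. , 217.9])), (0.47, array([271.7, 175.4])), (0.47, array([328.8, 195.6]))]
jig_seat [(0.9, array([258. , 215.9])), (0.22, array([366.3, 279.2])), (0.16, array([244.6, 179.9]))]
keeper_grip [(0.49, array([246. , 179.3])), (0.3, array([258.8, 217.6])), (0.21, array([351.1, 214.5]))]
keeper_tip [(0.5, array([255.5, 194.1]))]
jig [(0.77, array([256.5, 209.8]))]
stake [(0.53, array([272.6, 196.6,  16.7,  44.2]))]
lock_tab [(0.51, array([272.8, 195.9,  11.1,  34.8]))]
red 13 242 244 176 184 242.84615384615384 179.30769230769232
0.1 191 271.4 271.0; 0.106 190 271.9 271.0; 0.112 188 272.5 272.0; 0.118 186 273.0 272.5; 0.124 185 273.5 273.0; 0.13 183 274.1 273.5; 0.136 182 274.6 274.0; 0.142 180 275.1 274.5; 0.148 178 275.7 275.5; 0.154 177 276.2 276.0; 0.16 175 276.7 None; 
top 0 [262.1898 222.3744] top 0.03 [261.7485 217.4648] top 0.055 [261.3675 213.2238] top 0.12 [260.3164 201.5078] top 0.159 [259.6399 193.9571] 
stake_bright_end [(0.74, array([238.6, 219.7])), (0.66, array([189. , 166.3]))]
jig_seat [(0.86, array([263.3, 222.3]))]
keeper_grip [(0.56, array([216.5, 214.6])), (0.3, array([406.6, 274.2]))]
keeper_tip [(0.68, array([247.9, 216.2])), (0.61, array([306.2, 132.3]))]
jig [(0.91, array([239.8, 215.2]))]
stake [(0.48, array([212.7, 157.3,  44.6,  20.8]))]
lock_tab [(0.52, array([317.5, 173.8,  28.3,  29.5])), (0.36, array([412.2, 210.4,  14.9,  39.6]))]
red 11 215 220 218 219 217.27272727272728 218.54545454545456
```

```bash
python3 - <<'E'
from arm import *
obs={}
for c,(x0,y0,w,h) in {"scene":(232,168,24,30),"top":(205,208,22,20)}.items():
    im=cv2.imread(f"pics/{c}9.png").astype(float)[y0:y0+h,x0:x0+w]
    red=np.clip(im[...,2]-np.maximum(im[...,0],im[...,1])-15,0,None)
    red=np.clip(red/np.percentile(red,98),0,1)
    ys,xs=np.mgrid[y0:y0+h,x0:x0+w]; W=red.sum(); cx,cy=(red*xs).sum()/W,(red*ys).sum()/W
    obs[c]=(cx,cy,W); print(c,cx,cy,"area",W)
    print((red*9).astype(int)[:, :].tolist() if c=="top" else "")
def box(p,t):  # grip point p -> tab box corners
    hy=.011; X=[-.0145,-.0145+t]; out=[]
    c,s=np.cos(JY),np.sin(JY)
    for x in X:
        for y in(-hy,hy):
            for z in(-.022,.013): out.append([p[0]+c*x-s*y,p[1]+s*x+c*y,p[2]+z])
    return np.array(out)
def cen(c,p,t):
    hull=cv2.convexHull(proj(c,box(p,t)).astype(np.float32)); m=cv2.moments(hull); return np.array([m["m10"]/m["m00"],m["m01"]/m["m00"]]),m["m00"]
for t in(.004,.006):
    r=least_squares(lambda p:np.concatenate([cen(c,p,t)[0]-obs[c][:2] for c in obs]),[.5,.316,.12],diff_step=1e-3)
    print(t,r.x,r.fun,[cen(c,r.x,t)[1] for c in obs])
    for c in obs: print(c,proj(c,r.x))
for z in(.11,.12,.13): print(z,onplane("top",obs["top"][:2],z+.008),onplane("scene",obs["scene"][:2],z-.004))
print(tri({"scene":(245.9,177.6),"top":(216.2,214.9)}))
E
```

```text
scene 243.5905551458434 179.07177478829183 area 52.69766818547306

top 216.3432447151469 218.20333773607348 area 26.79902700889113
[[0, 0, 0, 0, 0, 0, 0, 0, 0, 0, 0, 0, 0, 0, 0, 0, 0, 0, 0, 0, 0, 0], [0, 0, 0, 0, 0, 0, 0, 0, 0, 0, 0, 0, 0, 0, 0, 0, 0, 0, 0, 0, 0, 0], [0, 0, 0, 0, 0, 0, 0, 0, 0, 0, 0, 0, 0, 0, 0, 0, 0, 0, 0, 0, 0, 0], [0, 0, 0, 0, 0, 0, 0, 0, 0, 0, 0, 0, 0, 0, 0, 0, 0, 0, 0, 0, 0, 0], [0, 0, 0, 0, 0, 0, 0, 0, 0, 0, 0, 0, 0, 0, 0, 0, 0, 0, 0, 0, 0, 0], [0, 0, 0, 0, 0, 0, 0, 0, 0, 0, 0, 0, 0, 0, 0, 0, 0, 0, 0, 0, 0, 0], [0, 0, 0, 0, 0, 0, 0, 0, 0, 0, 0, 0, 0, 0, 0, 0, 0, 0, 0, 0, 0, 0], [0, 0, 0, 0, 0, 0, 0, 0, 0, 0, 0, 0, 0, 0, 0, 0, 0, 0, 0, 0, 0, 0], [0, 0, 0, 0, 0, 0, 0, 0, 0, 1, 1, 2, 2, 2, 2, 1, 0, 0, 0, 0, 0, 0], [0, 0, 0, 0, 0, 0, 0, 2, 4, 5, 6, 6, 6, 7, 6, 3, 0, 0, 0, 0, 0, 0], [0, 0, 0, 0, 0, 0, 0, 4, 7, 9, 9, 9, 9, 9, 9, 5, 1, 0, 0, 0, 0, 0], [0, 0, 0, 0, 0, 0, 0, 2, 5, 7, 9, 9, 9, 8, 8, 5, 1, 0, 0, 0, 0, 0], [0, 0, 0, 0, 0, 0, 0, 0, 1, 2, 4, 4, 4, 3, 3, 2, 0, 0, 0, 0, 0, 0], [0, 0, 0, 0, 0, 0, 0, 0, 0, 0, 0, 1, 0, 0, 0, 0, 0, 0, 0, 0, 0, 0], [0, 0, 0, 0, 0, 
[... 221 characters left out ...]
 0, 0, 0, 0, 0, 0, 0, 0, 0, 0, 0], [0, 0, 0, 0, 0, 0, 0, 0, 0, 0, 0, 0, 0, 0, 0, 0, 0, 0, 0, 0, 0, 0], [0, 0, 0, 0, 0, 0, 0, 0, 0, 0, 0, 0, 0, 0, 0, 0, 0, 0, 0, 0, 0, 0]]
0.004 [0.5034 0.3159 0.1265] [ 0.0674 -0.0098 -0.023   0.0503] [37.84231754776556, 26.120943121612072]
scene [[246.7025 176.8135]]
top [[216.1565 213.6344]]
0.006 [0.5024 0.3159 0.1265] [ 0.0669 -0.0097 -0.0229  0.0499] [44.305247778538615, 32.97815081838053]
scene [[246.4514 176.9091]]
top [[216.1613 213.9933]]
0.11 [0.4916 0.3165 0.118 ] [0.5013 0.3364 0.106 ]
0.12 [0.4904 0.315  0.128 ] [0.4947 0.3236 0.116 ]
0.13 [0.4891 0.3136 0.138 ] [0.4882 0.3109 0.126 ]
(array([0.5001, 0.316 , 0.1244]), array([-0.,  0.,  0., -0.]))
```

```bash
python3 - <<'E'
from arm import *
q,tz=quat(JY+np.pi/2,0,1)
P=np.array([.5005,.316,.112])
robot.reach(P+[0,0,.20],q); print(st())
robot.gripper_to(.045,20)
print(robot.servo_line(P+[0,0,.04],feed=.25,f_stop=8),st())
print(robot.servo_line(P,feed=.08,f_stop=5),st())
robot.gripper_to(.021,20); print(st())
print(robot.sense()["torque"])
E
```

```text
t=22.0 pos=[0.5007 0.3153 0.3123] F=[ 0.6646 -0.0002  0.1285] w=0.0349 ff=0.0
False t=23.0 pos=[0.5012 0.3162 0.1534] F=[ 0.7638 -0.7157 -0.0507] w=0.0450 ff=0.0
False t=23.7 pos=[0.5008 0.3161 0.1125] F=[-0.1977 -0.0948  0.0994] w=0.0451 ff=0.0
t=24.0 pos=[0.4994 0.3161 0.1127] F=[-5.6832 -0.971   4.6766] w=0.0214 ff=10.3
[-0.0741  1.0083  0.1923]
```

```bash
python3 - <<'E'
from arm import *
robot.gripper_to(.0,50); print(st())
for i in range(3):
    s=robot.sense(); Fx=s["force"][0]
    if abs(Fx)<3: break
    p=s["position"]; robot.servo_line(p+[np.sign(Fx)*.001,0,0],feed=.02); print(st())
E
```

```text
t=24.2 pos=[0.5022 0.3162 0.113 ] F=[ 6.9853 -0.0019  0.3869] w=0.0147 ff=50.7
t=24.5 pos=[0.5024 0.3161 0.113 ] F=[-4.9993 -0.7744  1.5938] w=0.0141 ff=50.0
t=24.8 pos=[0.5023 0.3162 0.113 ] F=[ 4.7122  0.4986 -2.9123] w=0.0141 ff=53.1
t=25.0 pos=[0.5024 0.3162 0.113 ] F=[-4.9148 -0.3697  2.5317] w=0.0138 ff=50.4
```

The tab is fully squeezed and the side forces are balanced. I slide the keeper to its stop.

```bash
python3 - <<'E'
from arm import *
u=np.array([np.sin(JY),-np.cos(JY),0])
s=robot.sense(); p=s["position"]*1
r=robot.servo_line(p+u*.068,feed=.05,f_stop=10); e=robot.sense(); print(r,(e["position"]-p)@u,st())
E
```

```text
True 0.04957887201653708 t=26.0 pos=[0.5032 0.2666 0.1131] F=[1.191  3.9211 2.9477] w=0.0140 ff=52.3
```

```bash
python3 - <<'E'
from arm import *
u=np.array([np.sin(JY),-np.cos(JY),0])
p=robot.sense()["position"]*1
for i in range(2):
    r=robot.servo_line(robot.sense()["position"]+u*.008,feed=.03,f_stop=14); e=robot.sense(); print(r,(e["position"]-p)@u,st())
E
```

```text
True -4.4859541681547035e-05 t=26.2 pos=[0.5032 0.2666 0.1131] F=[1.5023 4.4459 2.6612] w=0.0144 ff=52.3
True -3.671522086202775e-05 t=26.4 pos=[0.5033 0.2666 0.1131] F=[0.9591 3.9526 1.7529] w=0.0141 ff=52.1
```

```bash
python3 - <<'E'
from arm import *
robot.gripper_to(.045,20); print(st())
p=robot.sense()["position"]*1
robot.servo_line(p+[0,0,.09],feed=.15); robot.servo_line(p+[-.02,0,.2],feed=.3); 
q,tz=quat(JY+np.pi/2,0,1); robot.reach([.40,.05,.35],q); print(st())
d,o,l=frame(JY,D(68)); A=JS+d*.0017+o*.0025+l*.003
G1=np.array([.5029,.3159-.0496,.1265])
for c in("scene","top"):
    f=imaging.grab_frame(c); im=f["color"][:,:,::-1].astype(float); cv2.imwrite(f"pics/{c}10.png",im)
    for n in("keeper_tip","keeper_grip"): print(c,n,[(round(x["p"],2),np.round(x["location"],1)[::-1]) for x in imaging.place_of(n,c)][:2],proj(c,G1-([0,.089,.03] if n=="keeper_tip" else [0,0,0])))
    u=proj(c,G1+[-.012,0,0])[0].astype(int); x0,y0=u-14
    sub=im[y0:y0+28,x0:x0+28]; red=np.clip(sub[...,2]-np.maximum(sub[...,0],sub[...,1])-15,0,None); red=np.clip(red/np.percentile(red,98),0,1)
    ys,xs=np.mgrid[y0:y0+28,x0:x0+28]; print("red",(red*xs).sum()/red.sum(),(red*ys).sum()/red.sum(),red.sum())
    for t in(.0,.006):
        P=np.array([[x+t,y,z] for x in(-.0145,-.0095) for y in(-.011,.011) for z in(-.022,.013)])+G1
        m=cv2.moments(cv2.convexHull(proj(c,P).astype(np.float32))); print(" pred travel",t,m["m10"]/m["m00"],m["m01"]/m["m00"])
    if c=="scene":
        for z in np.arange(.10,.16,.012):
            v=proj(c,A+d*z)[0]; row=int(round(v[1])); k=int(v[0])-5; seg=im[row,k:k+12]; b=np.nonzero((seg[:,2]-seg[:,0]>20)&(seg[:,2]<125))[0]; print(row,round(v[0],1),(b.mean()+k) if len(b) else None,end="; ")
        print()
E
```

```text
t=26.8 pos=[0.5024 0.2665 0.1125] F=[ 0.7298  0.1545 -1.4092] w=0.0450 ff=0.0
t=29.0 pos=[0.4004 0.0504 0.3494] F=[ 0.1446 -0.3266 -0.4434] w=0.0450 ff=0.0
scene keeper_tip [(0.7, array([225.2, 236.4])), (0.61, array([264.1, 201.4]))] [[268.3477 204.2037]]
scene keeper_grip [(0.86, array([252.4, 186. ])), (0.6, array([328.9, 236.1]))] [[253.9705 183.7856]]
red 251.11849706500416 183.34163816967924 61.896328293736474
 pred travel 0.0 250.99019866170966 186.03018680211287
 pred travel 0.006 252.52193314152865 185.43388791457568
191 271.4 271.0; 188 272.5 272.0; 185 273.5 273.0; 182 274.6 274.0; 178 275.7 275.0; 
top keeper_tip [(0.53, array([267.2, 215.7])), (0.53, array([263. , 221.8]))] [[266.1854 214.7031]]
top keeper_grip [(0.55, array([230.4, 212.7]))] [[233.9358 213.6317]]
red 234.02987421383642 217.68474842767293 31.800000000000004
 pred travel 0.0 234.03522678619407 218.07013234314607
 pred travel 0.006 234.04636098101395 215.94223454868614[ WARN:0@4.508] global loadsave.cpp:1063 imwrite_ Unsupported depth image for selected encoder is fallbacked to CV_8U.
```

The red tab is back out: its top-view row is 217.7, against 218.1 predicted for sprung out and 215.9 for squeezed. The keeper went to a hard stop with its tip past the stake, and the stake is unmoved. I hand in.

```bash
python3 -c "
from plant import order
print(order.sign_off())"
```

```text
the job is handed in; nothing more can be done
None
```

I handed the job in at about 29 s of the 69 s allowed: the stake stands in the jig saddles, bright end on the disc, and the keeper is across it at a hard stop with the lock tab sprung out; these were checked from forces and image measurements, and the hand-in returned no verdict.

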